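Fetch the padlock from the hall case

ROBOT

A 7-joint arm with a two-finger parallel gripper is mounted at the origin on the work surface. World frame = base frame: x ahead of the robot, y to its left, z up, the work surface at z = 0. Lengths are in m, angles in rad, forces in N, time in s.
With the tool pointing down it reaches from about 0.35 to 0.9 m from the base axis. Payload 19.9 kg.
Tool frame: the origin (TCP) lies between the finger pads; the fingertips stand 19 mm ahead of it and the grasp point (between the pads) is the TCP; z points along the fingers, y is the line along which they close (so a half turn about z gives the same grasp; the last joint's range is limited). The gripper opens to 94 mm and grips with 3 to 60 N. Pads are 16 mm wide; open, the fingers measure 119 mm over their backs; the gripper's body (75 mm by 177 mm) begins 78 mm behind the grasp point.
Start: joints at [-1.335, 0.417, -0.01, 1.614, 0.005, 1.111, -0.053], TCP at [0.171, 0.601, 0.224] pointing down, gripper open.
Joint ranges: [-2.81, 2.81], [-0.39, 2.02], [-1.27, 1.25], [0.06, 2.57], [-1.19, 4.33], [0.19, 2], [-2.82, 2.82]. Speed limits (rad/s): [1.89, 1.89, 2.39, 2.39, 3.01, 3.01, 3.01].

INTERFACE

Orientations are given as a 3x3 rotation matrix whose columns are the frame's x, y, z axes.
In Python, from rig import robot gives the robot as it stands. Calls block until the motion is done:
- robot.move_ptp(position, orientation): joint-space move of the TCP to a pose.
- robot.move_linear(position, velocity=0.15, frame=None, threshold=None): straight line of the TCP; frame=None keeps the orientation; velocity is the mean speed in m/s. With threshold (N) it stops when the force on the tool has changed by that much, and returns True; else False.
- robot.goto_joints(angles): joint-space move.
- robot.gripper_to(opening): finger opening in m; the grip force is fixed at half the most; returns when the fingers have stopped.
- robot.pause(seconds).
- robot.ik(position, orientation): joint angles nearest the present ones, or None.
- robot.get_state(): the state.
- robot.grab_frame(name): name is "side" or "top"; returns the picture (400x640x3 uint8, red, green, blue); there is no depth.
- robot.camera_info(name): a dict with "fx", "fy", "cx", "cy" (pixels), "rvec" (rotation vector, rad) and "tvec" (3), from world to camera coordinates, as OpenCV has them. Camera axes: x right, y down, z forward; pixel columns grow to the right and rows downward; lengths in m; the calibration is good to about 2 mm. A picture is of the moment at which its call begins. camera_info takes no time and is no camera call.
A pose or a line that the arm cannot do raises robot.PlanningError and nothing moves.
- robot.sign_off(): hands the job in; it is judged then, once.
The state is a dict: "time": time; "qpos": joint angles; "joint_vel": joint speeds; "effort": joint torques, N m; "ee_pos": TCP position; "tool_rot": TCP orientation; "force": force on the tool from outside, world axes, zero at the start; "moment": the same for the moment, N m; "opening": finger opening in m; "grasp_force": force on a finger pad.
Only numpy, scipy, OpenCV 4.12 (cv2) and the standard library are available. Lean on these libraries where they do the work, as an engineer would, in place of code of your own. Each camera call takes 0.05 s, during which the arm holds its last target. There are 200 camera calls.

TASK

The brass padlock lies under one of the two glass sliding doors in the top of the hall case. Slide that door all the way across to the other half of the case, leaving the other door where it is, then take the padlock out and lay it flat in the middle of the gilt tray without dropping it.

Things in the scene. Friction and masses are not known exactly. Their poses are not given: they have to be found in the camera images.
- padlock_center (a point): Brass padlock lying flat on the case floor in either half of the case. Body 44 (x) x 40 (y) x 26 mm high, 0.25 kg; steel shackle sticks 24 mm out of its +y side. Point: centre of the body, 13 mm above its underside; z up. Its y runs along the case's y within 0.2 rad. Grip across its x: over 50 mm is free on each side. The case floor is 8 mm above the table; fingertips must stay above it.
- left_knob (a point): Brass knob (upright cylinder 22 mm wide, 30 mm tall) on the left (+y) door. Point: on its axis, 22 mm above the door, the height to pinch it. Axes: the case's (y along its length). White-framed clear door, 190 mm long, top at 46 mm; slides towards -y under the right door. Travel 125 mm, 2 N friction, stays put; starts 0-15 mm open: a 110 mm slide is always possible and bares the padlock.
- right_knob (a point): Same knob and point on the right (-y) door; it slides towards +y above the left door: top 54 mm above the table, same length, travel, friction and start. Shut, the knobs are 296 mm apart, evenly about the case's middle. The fixed wooden case is 220 (x) x 380 (y) mm, walls 10 mm thick, long walls 55 mm and end walls 46 mm high, a low partition across its middle.
- tray: Shallow oval gilt tray, fixed on the table, 250 (x) x 170 (y) mm, flat floor 5 mm thick, rim 16 mm high. Origin at the centre of its underside, on the table.

How it is judged:
On the way:
1. one door has been slid well across (knobs less than 210 mm apart) (distance between left_knob and right_knob below 0.21 m), for 0.2 s.
At the end, for the whole second after the job is handed in: The padlock lies flat (within 14 degrees, either face up) on the floor of the tray, its centre within 50 mm of the tray's centre and less than 26 mm above the table; the slid door may stay open (horizontal distance between padlock_center and tray below 0.05 m and z of padlock_center in the frame of tray below 0.026 m and (angle between padlock_center's own z axis and vertical below 0.25 rad or angle between padlock_center's own z axis and vertical above 2.89 rad)); the robot touches nothing.
It fails at once if both doors have been moved more than 40 mm from where they started (distance of each of left_knob, right_knob from where it was at the start of the episode above 0.04 m).
It fails at once if the padlock is dropped or thrown: higher than 80 mm without the fingers touching it (height (world z) of padlock_center above 0.08 m and contact force between padlock and the fingers below 0.05 N).
It also fails if it takes over 56 s, if anything falls off the work surface, if the arm or the gripper's body presses on something with over 40 N, if the wrist force passes 120 N, or if a joint passes its speed limit or range.

## Working session

There is one attempt and no reset: what is moved stays moved. The work goes in short steps, each a Python script; the robot and the scene stay as the last script left them, time stands still between calls to the robot, and variables do not carry over. Pictures are saved under pics/ and viewed, at most 10 in all, crops included, and the job is handed in when it is done.

```bash
mkdir -p pics; ls; python3 - <<'E'
from rig import robot
import cv2
for n in("top","side"):
    cv2.imwrite(f"pics/{n}0.png",robot.grab_frame(n)[:,:,::-1]); print(n,robot.camera_info(n))
print(robot.get_state())
E
```

```text
pics
top {'fx': 370.58617581387927, 'fy': 370.58617581387927, 'cx': 321.9794771499974, 'cy': 202.82252862441842, 'rvec': array([ 2.08049106, -2.1440953 ,  0.19208519]), 'tvec': array([-0.03317131,  0.57161194,  0.84114014])}
side {'fx': 420.2867907453319, 'fy': 420.2867907453319, 'cx': 321.2322977825519, 'cy': 207.3879758137167, 'rvec': array([ 2.26162738, -0.79920649,  0.34152644]), 'tvec': array([-0.47530851,  0.28035003,  0.82419827])}
{'time': 0.1, 'qpos': array([-1.33451367,  0.41791869, -0.01031639,  1.61407246,  0.00471757,
        1.11073313, -0.05302154]), 'joint_vel': array([-0.00044919, -0.00195536, -0.00011514, -0.00182784, -0.00204939,
        0.00043345,  0.00049129]), 'effort': array([ 2.13150357e-03, -8.52594209e+01,  6.40710387e-01, -4.26703048e+01,
       -4.88035299e-02,  1.63018377e-02,  6.24015706e-05]), 'ee_pos': array([0.17131078, 0.60074075, 0.22390249]), 'tool_rot': array([[-9.61667596e-01,  2.74217781e-01, -2.09989282e-04],
       [ 2.74217844e-01,  9.61666985e-01, -1.08810398e-03],
       [-9.64376980e-05, -1.10397714e-03, -9.99999386e-01]]), 'force': array([ 0.17990393,  0.2379837 , -0.53792831]), 'moment': array([ 0.00103427, -0.07971572, -0.0022688 ]), 'grasp_force': 0.0, 'opening': 0.09444179657975432}
```

View pics/top0.png

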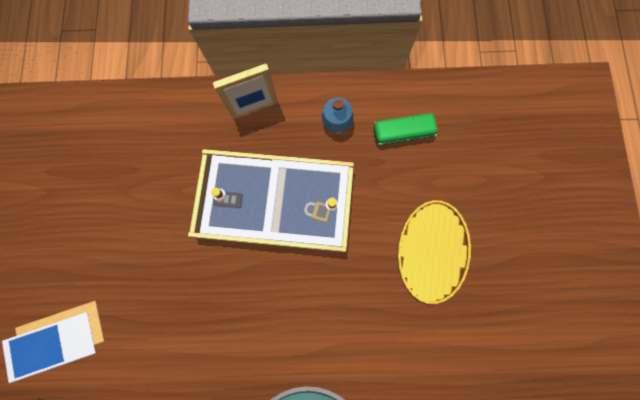

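View pics/side0.png

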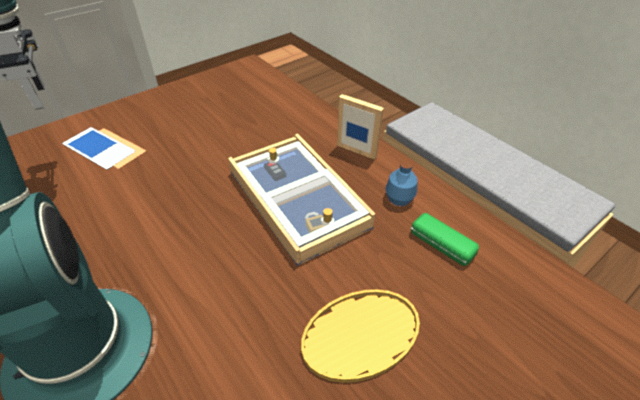

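The padlock (open brass outline with its shackle) is at about (318,211) in the top view, in the right-hand (-y) half. A dark decoy lies in the left half. The knobs are at about (217,193) and (332,204), and the tray is at (435,252). Next I'll look closer.

```bash
cat > h.py <<'E'
import cv2, numpy as np
from rig import robot
def cam(n):
    c=robot.camera_info(n); R=cv2.Rodrigues(c["rvec"])[0]
    return np.array([[c["fx"],0,c["cx"]],[0,c["fy"],c["cy"]],[0,0,1]]),R,np.array(c["tvec"])
def ray(n,p):
    K,R,t=cam(n); return -R.T@t, R.T@np.linalg.solve(K,[p[0],p[1],1.])
def onplane(n,p,z):
    o,d=ray(n,p); return o+d*(z-o[2])/d[2]
def tri(a,b):
    (o1,d1),(o2,d2)=ray("top",a),ray("side",b)
    s=np.linalg.lstsq(np.c_[d1,-d2],o2-o1,rcond=None)[0]
    p,q=o1+d1*s[0],o2+d2*s[1]; return (p+q)/2,np.linalg.norm(p-q)
E
python3 - <<'E'
from h import *
t=cv2.imread("pics/top0.png"); s=cv2.imread("pics/side0.png")
a=cv2.resize(t[145:255,185:360],None,fx=4.5,fy=4.5,interpolation=cv2.INTER_CUBIC)
b=cv2.resize(s[130:265,220:380],None,fx=4.4,fy=4.4,interpolation=cv2.INTER_CUBIC)
cv2.imwrite("pics/a.png",a);cv2.imwrite("pics/b.png",b)
for n,im in(("top",t),("side",s)):
    m=cv2.inRange(cv2.cvtColor(im,cv2.COLOR_BGR2HSV),(15,100,100),(35,255,255))
    k,l,st,ce=cv2.connectedComponentsWithStats(m)
    for i in range(1,k):
        if st[i,4]>15: print(n,st[i],ce[i].round(1))
E
```

```text
top [419  15   4   9  26] [420.5  18.7]
top [188  25   4   6  18] [189.2  27.7]
top [297  26  47   6 115] [322.3  29.3]
top [369  26  42   3  69] [389.   27.1]
top [191  30  37   7  85] [208.4  33.2]
top [250  30  46   3  83] [271.4  31.4]
top [ 197   36  218   82 5262] [304.1  60.7]
top [247  39  32   5  53] [262.9  42. ]
top [221  46  41   6 163] [239.1  48.4]
top [188 149 166 103 966] [263.5 206.3]
top [226 151  10   2  17] [231.1 151.4]
top [237 152  22   3  35] [247.6 152.9]
top [260 154  10   2  17] [265.1 154.4]
top [271 155  22   3  34] [281.2 155.9]
top [306 158  21   3  29] [317.2 158.9]
top [212 188   9  10  62] [215.7 192. ]
top [328 198   8  10  70] [331.6 202.3]
top [ 397  200   75  105 6085] [433.7 251.9]
top [313 203  14  18  42] [317.7 213.5]
top [ 15 301  89  43 993] [ 69.8 320.4]
side [337  93  47  67 796] [360.8 125.6]
side [360  99  14   6  18] [366.4 101.3]
side [100 129  46  39 292] [124.9 147.7]
side [ 383  128  229  140 2252] [500.  208.5]
side [ 228  133  148  130 2033] [299.1 212. ]
side [323 208   9  14  96] [327.2 214.5]
side [412 212  17  12  18] [419.6 215.8]
side [465 235  15  14  19] [473.4 240.9]
side [ 300  289  121   94 8517] [359.7 335.1]
```

View pics/a.png

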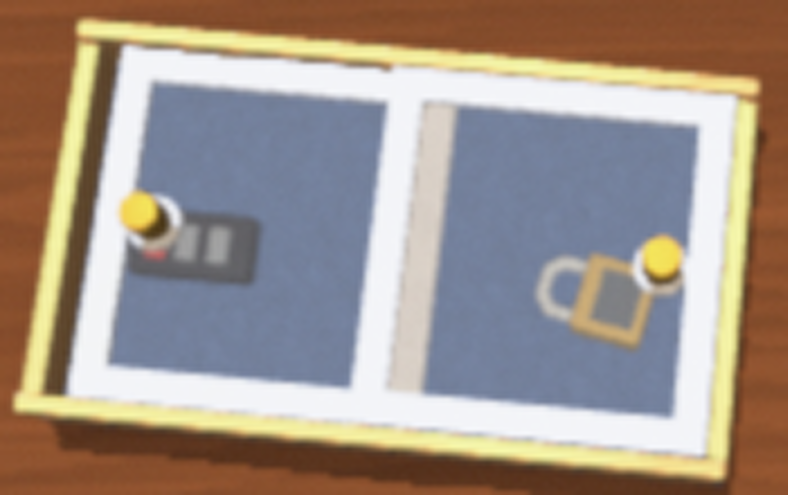

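View pics/b.png

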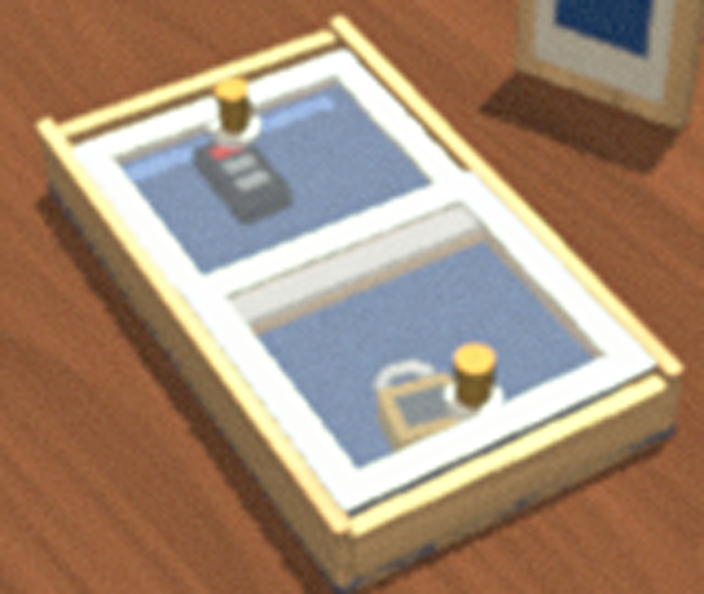

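The crops show the padlock body at crop-a (612,302), partly under the right knob, with its shackle toward +y. The knob tops are at (139,212) and (661,257). The right door is nearly shut and the left is about 15 mm open, so the right door is the one to slide.

```bash
python3 - <<'E'
from h import *
A=lambda x,y:(x/4.5+184.6,y/4.5+144.6)
C=[onplane("top",A(*p),.055)[:2] for p in((78,20),(757,80),(725,478),(15,408))]
print(np.round(C,4), np.mean(C,0), [np.linalg.norm(C[i]-C[i-1]).round(4) for i in range(4)])
y=(C[0]-C[1]+C[3]-C[2]); print("yaw",np.arctan2(-y[0],y[1]))
B=lambda x,y:(x/4.4+219.6,y/4.4+129.6)
for a,b,z in((A(139,212),B(232,92),.076),(A(661,257),B(474,359),.084)):
    print("knob",onplane("top",a,z),tri(a,b),onplane("side",b,z))
print("lock corners z34",[onplane("top",A(*p),.034)[:2].round(4) for p in((592,253),(572,325),(638,349))])
m=cv2.inRange(cv2.cvtColor(cv2.imread("pics/top0.png"),cv2.COLOR_BGR2HSV),(15,100,100),(35,255,255))
m[:,:390]=0;m[:190]=0
p=max(cv2.findContours(m,0,2)[0],key=cv2.contourArea);e=cv2.fitEllipse(p);print(e,onplane("top",e[0],.012))
m=cv2.inRange(cv2.cvtColor(cv2.imread("pics/side0.png"),cv2.COLOR_BGR2HSV),(15,100,100),(35,255,255))
m[:280]=0
p=max(cv2.findContours(m,0,2)[0],key=cv2.contourArea);e=cv2.fitEllipse(p);print(onplane("side",e[0],.012))
E
```

```text
[[ 0.7174  0.2466]
 [ 0.6699 -0.1295]
 [ 0.4533 -0.103 ]
 [ 0.5015  0.2728]] [0.58554958 0.07174471] [np.float64(0.2175), np.float64(0.3791), np.float64(0.2182), np.float64(0.3789)]
yaw -0.12659844849784543
knob [0.60146767 0.20303625 0.076     ] (array([0.60319787, 0.20261132, 0.07490893]), np.float64(0.0033007746354944867)) [0.60398195 0.2007415  0.076     ]
knob [ 0.56668317 -0.0730223   0.084     ] (array([ 0.56810695, -0.07386837,  0.08442913]), np.float64(0.0034120709460430283)) [ 0.5700161  -0.07419165  0.084     ]
lock corners z34 [array([ 0.5802, -0.0358]), array([ 0.5403, -0.0238]), array([ 0.526 , -0.0595])]
((433.91107177734375, 251.86436462402344), (73.21746826171875, 104.64287567138672), 4.354235649108887) [ 0.44716706 -0.3219377   0.012     ]
[ 0.44655535 -0.32600054  0.012     ]
```

```bash
cat >> h.py <<'E'
uy=np.array([.1263,.9920,0]); ux=np.array([.9920,-.1263,0])
def R(yaw=0,s=1):
    c,n=np.cos(yaw),np.sin(yaw); Z=np.array([[c,-n,0],[n,c,0],[0,0,1]])
    return Z@np.c_[s*uy,s*ux,[0,0,-1]]
E
python3 - <<'E'
from h import *
k=np.array([.5677,-.0735,.079])
for s in(1,-1):
    print(s,*[None if (q:=robot.ik(p,R(0,s))) is None else q.round(2) for p in(k+[0,0,.12],k,k+uy*.12,np.array([.446,-.324,.2]))])
E
```

```text
1 [-0.56  0.46  0.83  1.79 -0.38  1.06  0.28] [-0.44  0.6   0.68  1.88 -0.5   0.84  0.37] [-0.59  0.6   0.61  1.85 -0.45  0.84  0.12] [-0.31  0.6   1.21  1.85 -0.62  1.14  1.01]
-1 [-0.71  0.57  1.09  1.8  -0.56  1.12 -2.7 ] [-0.68  0.81  1.08  1.89 -0.86  1.   -2.49] [ 0.64  0.82 -1.09  1.8   0.83  1.06  2.24] [-0.24  0.52  1.09  1.85 -0.52  1.09 -2.23]
```

```bash
python3 - <<'E'
from h import *
k=np.array([.5677,-.0735,.079])
robot.move_ptp(k+[0,0,.12],R())
robot.gripper_to(.06)
print(robot.move_linear(k,threshold=8))
robot.gripper_to(0.0); s=robot.get_state(); print(s["opening"],s["grasp_force"],s["force"],s["ee_pos"])
print(robot.move_linear(s["ee_pos"]+uy*.116,.08,threshold=20))
s=robot.get_state(); print(s["opening"],s["force"],s["ee_pos"],s["time"])
robot.gripper_to(.06)
robot.move_linear(s["ee_pos"]+[0,0,.12])
robot.gripper_to(.094)
cv2.imwrite("pics/side1.png",robot.grab_frame("side")[:,:,::-1])
t=robot.grab_frame("top")[:,:,::-1];cv2.imwrite("pics/top1.png",t)
cv2.imwrite("pics/a1.png",cv2.resize(t[145:255,185:360],None,fx=4.5,fy=4.5,interpolation=cv2.INTER_CUBIC))
E
```

```text
False
0.021003522024979085 30.001132786273956 [ 7.30686451 -0.73230171 -4.91305501] [ 0.56865921 -0.07362688  0.07918892]
False
0.02141147084542041 [ 2.42214632  1.58516046 -3.77193485] [0.58326692 0.04158313 0.07916575] 6.7917
```

View pics/a1.png

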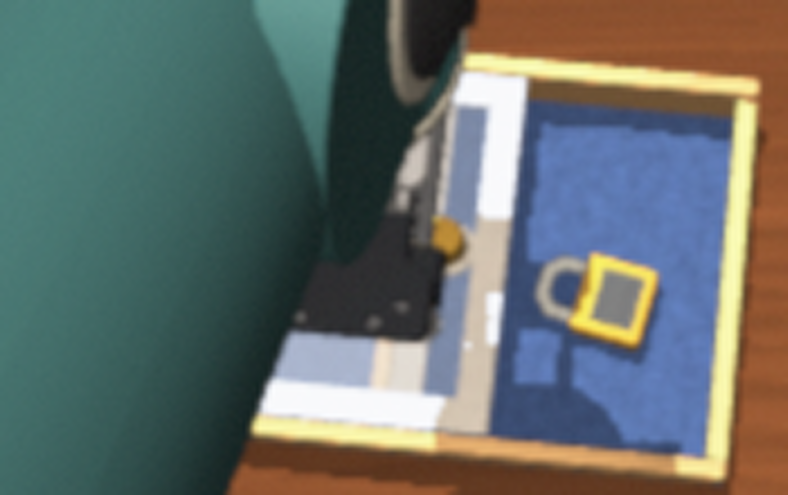

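The right door now sits over the left half. The padlock is bare, with body corners at crop (592,253), (658,270), (637,348) and (571,327).

```bash
python3 - <<'E'
from h import *
for n,(x0,x1,y0,y1) in(("top",(304,335,196,226)),("side",(295,345,200,240))):
    im=cv2.imread(f"pics/{n}1.png"); m=cv2.inRange(cv2.cvtColor(im,cv2.COLOR_BGR2HSV),(12,80,80),(38,255,255))
    mm=np.zeros_like(m);mm[y0:y1,x0:x1]=m[y0:y1,x0:x1]
    cs=cv2.findContours(mm,0,2)[0]; p=max(cs,key=cv2.contourArea)
    r=cv2.minAreaRect(p); print(n,r)
    b=cv2.boxPoints(r); print(np.round([onplane(n,q,.034 if n=="top" else .03)[:2] for q in b],4), onplane(n,r[0],.030))
A=lambda x,y:(x/4.5+184.6,y/4.5+144.6)
Q=np.array([onplane("top",A(*p),.033)[:2] for p in((592,253),(658,270),(637,348),(571,327))]);print(Q.round(4),Q.mean(0))
d=Q[0]-Q[1]+Q[3]-Q[2];e=Q[0]-Q[3]+Q[1]-Q[2]; print("yaw y",np.arctan2(-d[0],d[1]),"yaw x",np.arctan2(e[1],e[0]))
E
```

```text
top ((320.95281982421875, 211.41510009765625), (16.62062644958496, 18.131591796875), 15.945395469665527)
[[ 0.5379 -0.0207]
 [ 0.5812 -0.0341]
 [ 0.5684 -0.0734]
 [ 0.5253 -0.0597]] [ 0.5538051  -0.04691537  0.03      ]
side ((316.1320495605469, 224.46224975585938), (18.268951416015625, 19.779918670654297), 74.05460357666016)
[[ 0.5434 -0.0187]
 [ 0.5918 -0.0337]
 [ 0.5644 -0.086 ]
 [ 0.5182 -0.0709]] [ 0.55407152 -0.05277956  0.03      ]
[[ 0.5804 -0.0358]
 [ 0.5696 -0.0719]
 [ 0.5267 -0.059 ]
 [ 0.5394 -0.0232]] [ 0.55401808 -0.04748007]
yaw y -0.3150689605093792 yaw x -0.294247309838634
```

```bash
python3 - <<'E'
from h import *
p=np.array([.5535,-.048,.031]); Rl=R(-.178)
robot.move_linear(robot.get_state()["ee_pos"]+[0,0,.02])
robot.move_ptp(p+[0,0,.13],Rl)
print(robot.move_linear(p+[0,0,.03]), robot.move_linear(p,.05,threshold=8))
s=robot.get_state();print(s["ee_pos"],s["force"])
robot.gripper_to(0.0); s=robot.get_state(); print(s["opening"],s["grasp_force"],s["force"],s["time"])
if s["opening"]>.035:
    robot.move_linear(s["ee_pos"]+[0,0,.12],.1)
    s=robot.get_state();print(s["opening"],s["grasp_force"],s["force"])
t=np.array([.447,-.324,.15])
for y in(-.178,-.4,-.8,.2,.6): print(y,*[robot.ik(t-[0,0,d],R(y)) for d in(0,.121)])
cv2.imwrite("pics/side2.png",robot.grab_frame("side")[:,:,::-1])
E
```

```text
False False
[ 0.55354613 -0.04813815  0.03104084] [ 0.45771477 -0.40236501 -0.3173036 ]
0.04384041406465236 29.996226131916046 [0.47951189 0.0532472  0.0463034 ] 12.4917
0.043697829609321476 29.996061623096466 [-0.78695453 -0.21870039 -3.19088419]
-0.178 [-0.09681344  0.50868175  0.86894304  1.88875453 -0.47047535  0.96218977
  0.68315   ] [ 0.03620933  0.6738147   0.69809398  1.94771267 -0.62948813  0.74944579
  0.80176039]
-0.4 [-0.12600562  0.52747166  0.91380017  1.88950443 -0.50309208  0.97316363
  0.48972284] [ 0.00809816  0.69015044  0.7385425   1.94853379 -0.66805687  0.76410902
  0.61143774]
-0.8 [-0.1736056   0.56427518  0.99078957  1.89067953 -0.56226041  0.99568517
  0.14119005] [-0.03951479  0.72213716  0.80906991  1.94988674 -0.73579879  0.79328195
  0.26635217]
0.2 [-0.04339888  0.47987292  0.79024453  1.88732819 -0.41631819  0.94611583
  1.01344546] [ 0.08864115  0.64751423  0.62451555  1.9461396  -0.55991387  0.72625078
  1.12199556]
0.6 [ 0.02014882  0.452754    0.70081642  1.88554606 -0.35905739  0.93190314
  1.36272667] [ 0.1474034   0.62340757  0.54433504  1.94431701 -0.48501002  0.70555938
  1.45908516]
```

View pics/side2.png

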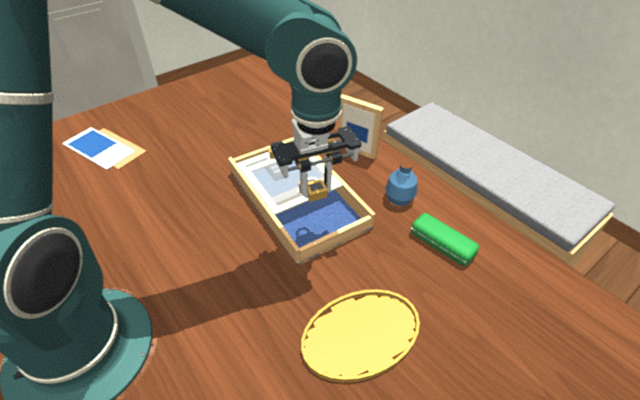

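The padlock is held level between the fingers at about (317,190), above the opened half. The tray is clear at (360,335).

```bash
python3 - <<'E'
from h import *
robot.move_linear([.447,-.324,.15],.15)
s=robot.get_state();print(s["opening"],s["grasp_force"])
robot.move_linear([.447,-.324,.045],.1)
print(robot.move_linear([.447,-.324,.027],.02,threshold=4))
s=robot.get_state();print(s["ee_pos"],s["force"],s["opening"],s["time"])
robot.gripper_to(.08)
robot.move_linear(s["ee_pos"]+[0,0,.13],.1)
robot.move_linear([.447,-.02,.25],.2)
robot.pause(.3)
t=robot.grab_frame("top")[:,:,::-1]; u=robot.grab_frame("side")[:,:,::-1]
cv2.imwrite("pics/f.png",np.hstack([cv2.resize(t[180:320,340:500],(400,350)),cv2.resize(u[270:400,280:440],(400,350))]))
print(robot.get_state()["time"])
E
```

```text
0.043782372789702935 29.995972216129303
True
[ 0.44686053 -0.32397307  0.02799613] [-0.57091078  1.32229118  9.59112911] 0.04390309777087973 18.0167
22.35
```

View pics/f.png

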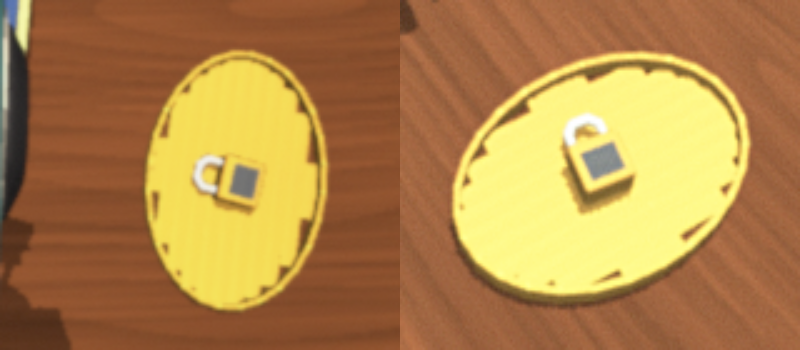

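The padlock lies flat in the middle of the tray, with its body at (241,182) in the left crop, and the arm is clear.

```bash
python3 -c "
from rig import robot
print(robot.sign_off())"
```

```text
the job is handed in; nothing more can be done
None
```

I slid the right door 116 mm across, laid the padlock flat in the middle of the gilt tray and handed the job in at about 22 s; I did not measure afterwards that the left door stayed put, and `sign_off()` returned no verdict.

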